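# Take a coating reading with a sprung probe on a sloping sample

### The arm

A 6-joint arm with a two-finger parallel gripper is mounted at the origin on a cart in front of the work surface, level with it; the furniture and walls round the work are solid. World frame = base frame: x ahead of the robot, y to its left, z up, the work surface at z = 0. Lengths are in m, angles in rad, forces in N, time in s.
With the tool pointing down it reaches from about 0.35 to 0.775 m from the base axis. Payload 7.3 kg.
Tool frame: the origin (TCP) lies on the centre line of the jaws, within the pads' length; the fingertips stand ahead of it and the grasp point (between the pads) lies 11 mm behind it (robot.nose_length is the z of the fingertips in the tool frame, in m); z points along the fingers, y is the line along which they close (so a half turn about z gives the same grasp; the last joint's range is limited). The gripper opens to 92 mm and grips with 3 to 60 N. Pads are 19 mm wide; open, the fingers measure 130 mm over their backs; the gripper's body (75 mm by 190 mm) begins 47 mm behind the grasp point.
Start: joints at [0.996, 0.342, 1.524, -0, 1.275, -0.146], TCP at [0.218, 0.477, 0.235] pointing down, gripper open.
Joint ranges: [-2.53, 2.53], [-0.77, 2.02], [0.04, 2.7], [-1, 4.14], [0.28, 2.66], [-3.11, 3.11]. Speed limits (rad/s): [2.57, 2.57, 3.14, 3.14, 3.14, 3.14].

### API

Orientations are given as [roll, pitch, yaw] about the fixed x, y, z axes, in that order (R = Rz(yaw) Ry(pitch) Rx(roll)).
In Python, from cell import robot, cams gives the robot as it stands. The module is installed in compiled form; this text tells all that it offers.
- The arm moves only by the tool carry_out, never from a script. Its argument "deltas" is a list of rows, each a list of 7 numbers: the shift along the tool's x, y, z in cm, then the turn, a rotation vector about the tool's x, y, z in rad, then the opening, from 0 (shut) to 1 (fully open). A call has exactly 8 rows; each row shifts and turns the commanded pose from where the row before left it, along the tool's axes as they then stand; what a row does not reach is not made up. A row lasts 1/12 s, in which the tool goes at most 41.7 mm and 7.16 degrees, less where a joint would pass 70% of its speed; a pose out of reach is approached as far as the arm can. A call is refused whole if a number of a shift passes 4.17 or a number of a turn 0.125, either way. A call with a gripper value outside its range is refused whole. The fingers move at their own pace and stop on an object; "force" is the grip in N (left out, the last holds). Time passes only in rows, so rows that do not move let the fingers close, or fill a call up. It gives the time, the measured TCP pose, the force, the opening and the grip force at its end, in the units of the state.
- robot.observe(): the state, without advancing time (a new reading comes with each control period).
- cams.read_camera(name): name is "side" or "top"; returns a dict with "image" (384x512x3 uint8, blue, green, red), "depth" (384x512 float32, m along the optical axis (not along the pixel's ray), 0 where there is no reading), "fx", "fy", "cx", "cy" (pixels), "world_to_cam" (4x4, takes a point from world to camera coordinates). Camera axes: x right, y up, looking along -z (the intrinsics and any distortion apply to the point x, -y, -z); pixel columns grow to the right and rows downward; lengths in m; the calibration is good to about 2 mm. A picture is of the moment at which its call begins.
- robot.hand_in(): hands the job in; it is judged then, once.
The state is a dict: "time": time; "qpos": joint angles; "qvel": joint speeds; "joint_efforts": joint torques, N m; "tool_pos": TCP position; "tool_rot": TCP orientation; "contact_force": force on the tool from outside, world axes, zero at the start; "torque": the same for the moment, N m; "opening": finger opening in m; "grip_force": force on a finger pad.
Only numpy, scipy, OpenCV 4.12 (cv2) and the standard library are available. Lean on these libraries where they do the work, as an engineer would, in place of code of your own. Each camera call takes 0.05 s, during which the arm holds its last target. There are 200 camera calls.

### The job

Turn the clamp knob on the probe holder counter-clockwise so that its finger swings well clear of the probe's collar, and lift the probe out of the holder. Then set its sprung tip inside the ring marked on the sloping sample plate (not the level one), with the probe square to that plate, and press gently until the sprung tip is about half way in. Finish while still holding it there; leave the level sample plate and the things round about alone.

Things in the scene. Friction and masses are not known exactly. Their poses are not given: they have to be found in the camera images.
- holder: Probe holder, fixed to the table: base plate 66 x 166 x 8 mm; on it a grey block 56 x 56 mm, top 56 mm above the table, with an 18 mm upright bore, in which the probe stands. The origin is on the table under the bore; z up. The clamp knob's upright axis is 85 mm from the bore along the holder's own +y.
- clamp (a joint): Clamp knob's turn about its upright axis, rad, counter-clockwise from above, to a stop at 1.6. At 0 the dark steel finger (14 mm wide, 69 mm long from the axis, top 71.5 mm above the table) points along the holder's -y over the probe's collar and blocks it. The collar is free from 0.5, well clear from 0.7. Starts at 0 to 0.1; friction 0.06 N m, stays where left.
- clamp_grip (a point): Centre of the clamp knob's black bar grip, 98 mm above the table, on the knob's axis. The bar is 46 mm long along this frame's x, 14 mm thick along its y (grasp across this) and spans 81 to 115 mm above the table. The frame turns with the knob.
- probe_grip (a point): Centre of the grip of the loose probe (0.15 kg) standing in the holder. z: its axis, away from the tip; x, y: square to the sides of its grey 24 x 24 mm handle, which spans 38 mm below to 27 mm above this point. Below it: black collar, 52 mm diameter, underside 44 mm below this point; nose, 15.6 mm diameter, 34 mm long; sprung tip. Lift 45 mm or more to draw it out.
- probe_tip (a point): Contact end of the probe's brass sprung tip (7 mm diameter), on the probe's axis, 88 mm from the grip centre when out. Same axes as the probe. It moves with the tip.
- tip (a joint): How far the sprung tip is pushed into the probe, m: 0 out, 0.009 fully in. The spring gives about 0.9 N at the start of travel and 4.9 N at the end, 2.9 N half way (0.0045).
- incline_spot (a point): Centre of the ring (16 mm diameter, dark line, four ticks outside it) on the sloping sample plate, 104 x 76 mm aluminium, raised 20 degrees at the side away from the robot. The point is on the surface, about 53 mm above the table; z: the plate's outward normal, leaning towards the robot; x: up the slope. The ring is 10 mm up the slope and 10 mm to -y of the plate's centre.
- incline: Stand of the sloping sample plate, fixed to the table: base 100 x 86 x 10 mm; the origin is on the table under the plate's centre; z up. The plate's back edge is 68 mm above the table.
- flat: Stand of the level sample plate, fixed to the table: alike but with a level plate, 104 x 76 mm, top 50 mm above the table, with the same ring. To be left alone. Origin on the table under its centre. The two stands may change places.
- slide_box: Bystander: dark slide box 62 x 107 x 36 mm, loose; origin at the centre of its underside.
- beaker: Bystander: small clear beaker, 57 mm diameter, 70 mm high, loose; origin at the centre of its underside.
- marker: Bystander: white marker pen with a black cap lying on the table, 134 mm long (along its y), 11 mm thick, loose; origin under its centre.
Things that resemble listed ones, but are neither listed nor needed, are in the scene too. Leave any green look-alike of the part that bears probe_grip alone.

How it is judged:
By the outcome, as a careful person would: the job done as asked, in the order asked, and still so for the second after the job is handed in, while the arm keeps its last pose, push and grip.
It also fails if it takes over 54 s, if anything falls off the work surface, if the arm or the gripper's body presses on something with over 40 N, if the wrist force passes 120 N, or if a joint passes its speed limit or range.

## Working session

There is one attempt and no reset: what is moved stays moved. The work goes in short steps, Python scripts to look and compute and a tool call to move; the robot and the scene stay as the last step left them, time stands still between calls to the robot, and variables do not carry over. Pictures are saved under pics/ and viewed, at most 10 in all, crops included, and the job is handed in when it is done.

Besides the shell and the picture viewer there is one more tool, called after "Request:" as name([rows], argument=value, ...), one row to a line, values as JSON. carry_out: Moves the arm, as the interface text tells. Its arguments: {"type":"object","properties":{"deltas":{"type":"array","items":{"type":"array","items":{"type":"number"}}},"force":{"type":"number"}},"required":["deltas"]}

```bash
mkdir -p pics; cat > h.py <<'E'
import numpy as np, cv2
from scipy.spatial.transform import Rotation as R
from cell import robot, cams
def cam(n):
    c=cams.read_camera(n); np.savez(f'{n}.npz',**c); return c
def load(n): return dict(np.load(f'{n}.npz'))
def cloud(c):
    h,w=c['depth'].shape; u,v=np.meshgrid(np.arange(w),np.arange(h)); d=c['depth']
    p=np.stack([(u-c['cx'])/c['fx']*d,-(v-c['cy'])/c['fy']*d,-d],-1)
    M=np.linalg.inv(c['world_to_cam']); return p@M[:3,:3].T+M[:3,3]
def ray(c,u,v,z):
    M=np.linalg.inv(c['world_to_cam']); d=M[:3,:3]@np.array([(u-c['cx'])/c['fx'],-(v-c['cy'])/c['fy'],-1]); o=M[:3,3]
    return o+d*(z-o[2])/d[2]
def proj(c,p):
    q=c['world_to_cam'][:3,:3]@np.array(p)+c['world_to_cam'][:3,3]
    return c['cx']+c['fx']*q[0]/-q[2], c['cy']-c['fy']*q[1]/-q[2]
E
python3 - <<'E'
from h import *
for n in('top','side'):
    c=cam(n); print(n,[k for k in c],c['fx'],c['cx'],c['cy'],np.linalg.inv(c['world_to_cam']).round(3).tolist(),(c['depth']>0).mean())
    cv2.imwrite(f'pics/{n}1.png',cv2.resize(c['image'],(800,600)))
print(robot.observe(), robot.nose_length)
E
```

```text
top ['image', 'depth', 'fx', 'fy', 'cx', 'cy', 'world_to_cam'] 417.5775082501583 250.95815192991049 195.90047487459842 [[-0.021, 0.995, -0.096, 0.404], [-0.999, -0.023, -0.024, -0.105], [-0.026, 0.095, 0.995, 1.545], [0.0, 0.0, 0.0, 1.0]] 0.9959462483723959
side ['image', 'depth', 'fx', 'fy', 'cx', 'cy', 'world_to_cam'] 452.8899625911051 259.5284400021952 185.01611576445146 [[-0.989, -0.125, 0.081, 0.672], [0.149, -0.824, 0.547, 0.644], [-0.002, 0.553, 0.833, 1.205], [0.0, 0.0, 0.0, 1.0]] 0.9961751302083334
{'time': 0.1, 'qpos': array([ 9.95991284e-01,  3.42688143e-01,  1.52489519e+00,  4.33783399e-05,
        1.27544089e+00, -1.46014397e-01]), 'qvel': array([-0.00204505, -0.00106104, -0.0009967 , -0.00097931,  0.00018513,
        0.00078628]), 'joint_efforts': array([ 1.58113591e-03, -4.32004237e+01, -2.44693333e+01,  7.19357771e-02,
        5.26465103e-02, -1.09653949e-04]), 'tool_pos': array([0.21806199, 0.47718537, 0.23410543]), 'tool_rot': array([-3.14018235e+00, -2.49328683e-04,  2.71278918e+00]), 'contact_force': array([ 0.45314465, -0.72040639,  0.89008914]), 'torque': array([0.01859715, 0.03077088, 0.00153917]), 'grip_force': 0.0, 'opening': 0.09173443267601936} 0.008
```

View pics/top1.png

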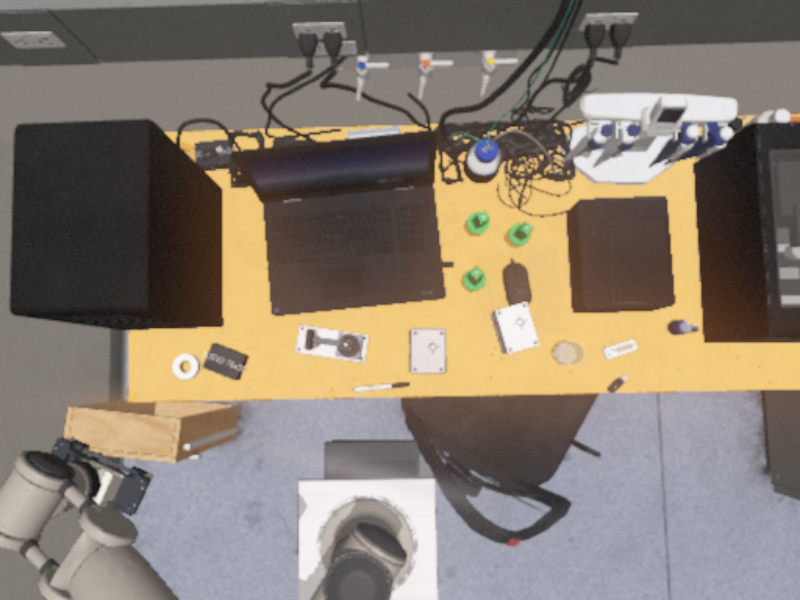

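View pics/side1.png

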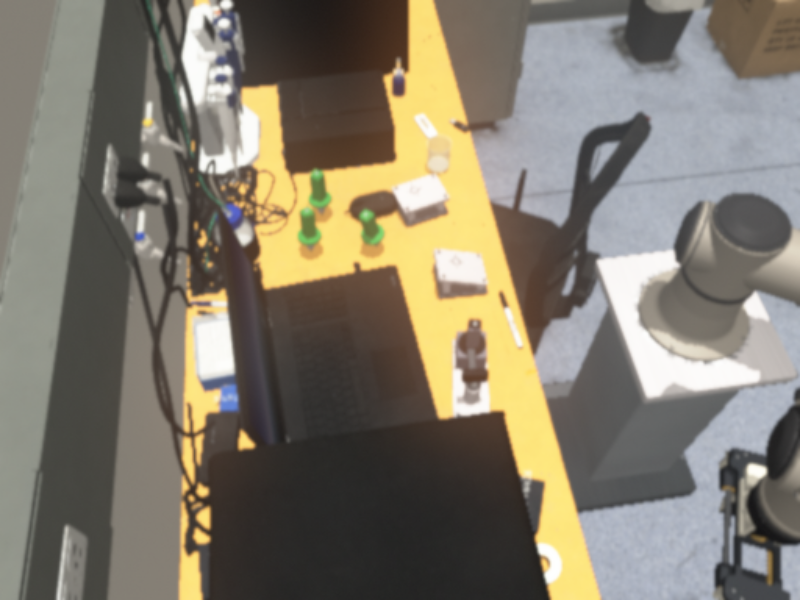

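```bash
python3 - <<'E'
from h import *
t=load('top'); s=load('side')
a=cv2.resize(t['image'][195:260,180:360],(800,289),interpolation=cv2.INTER_CUBIC)
b=cv2.resize(s['image'][105:275,225:345],(220,311),interpolation=cv2.INTER_CUBIC)
b2=cv2.resize(s['image'][195:270,270:340],(290,311),interpolation=cv2.INTER_CUBIC)
b3=cv2.resize(s['image'][105:200,245:330],(278,311),interpolation=cv2.INTER_CUBIC)
cv2.imwrite('pics/m1.png',np.vstack([a,np.hstack([b,b2,b3,np.zeros((311,12,3),np.uint8)])]))
P=cloud(t)
for n,(u0,u1,v0,v1) in dict(holder=(188,238,206,234),pl1=(262,286,209,240),pl2=(315,347,192,228)).items():
    Z=P[v0:v1,u0:u1]; print(n); print((Z[::2,::2,2]*1000).astype(int))
E
```

```text
holder
[[  3  -3   0  -1   2   0   1   2   0   1   0  -2   9  -1   3  -6   4   5
   -5   0   1   3  -2   0   0]
 [ -1   4   1   5   6   0   0   0   2  -7  -2   0   0   0   7  -2  -3   0
    1   2   4  -6   0   0 -10]
 [  0   4   8   4 109 114  10   7   8   8  12   6   5   1   0   1   0   3
   -5   0   4   2   7   0  -1]
 [  4  -2  14   7 113 113  83  12  12   6  13  12   9  11  56  56   6   2
    3  -6   0  -1   0   1  -2]
 [  4   5  13  10 112 113  87  50  11   5  16  11   7   6  60  54  66  67
   62  59  56  54  10   7   0]
 [ -2   6   3   9 110 110  75  69  69  71  72  74   9   6  59 125  58  55
   63  57  59  60  10  14   1]
 [  4   8   9  11 109 109  78  75  69  71  77  75  73  66  71 130 128 128
  131  57  68  53   8  11  -9]
 [  5   8  11  12 115 108  63  51  11   4   5  18  77  73  72 131 131 132
  123  64  64  56   8  11   6]
 [  8  15  10   8 111 110   9   5  15  12  10   9   6  10  63 136 129 132
  109  64  59  54   6   0   5]
 [  1  10  10   6   7  13  12  12   6  10   6   9  10  55  62  59  59  59
   84  63  62  46   6  -2   0]
 [  1   0   2  -3   0   7   6  12   4   2  
[... 2225 characters left out ...]
1   52
    -1    4]
 [  -2    6   20   52   57   50   44   47   47   51   47   49   51   52
     0    1]
 [   0    0    8   52   45   48   45   51   53   54   45   54   48   48
    -5    0]
 [  -6    1    2   42   50   48   53   54   53   46   52   54   52   45
    48   -6]
 [   4    0   15    9   53   46   50   47   52   49   50   49   48   51
    49    5]
 [  -5   -2    6   10   46   47   47   46   45   52   48   49   53   48
    49   -4]
 [   2   -1   -1    8   48   43   47   50   50   47   54 1545   -3    2
     3    2]
 [   6   -4   -5    9    7   52   54   50   -3   -6    3   -3   -1    6
     0   -5]
 [   5   -2   -6   -4    1   -3   -2   -3    7    0    0    2   -1   -4
     0   -2]]
```

View pics/m1.png

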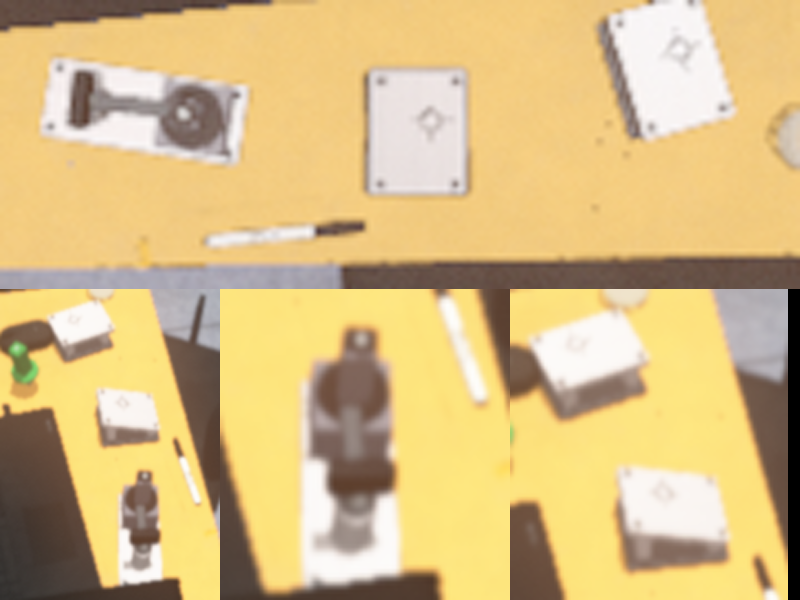

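```bash
python3 - <<'E'
from h import *
for n in('top','side'):
    c=load(n); P=cloud(c); X,Y,Z=P[...,0],P[...,1],P[...,2]
    g=c['image'].mean(-1)
    print(n)
    roi=(X>.3)&(X<.7)&(Y>-.05)&(Y<.35)
    # approx holder location
    tp=load('top'); h0=ray(tp,221,220,.127)
    near=np.hypot(X-h0[0],Y-h0[1])<.15
    for nm,m,z in(('handle',near&(Z>.117)&(Z<.145)&(np.hypot(X-h0[0],Y-h0[1])<.04),.127),('bar',near&(Z>.098)&(Z<.125)&(np.hypot(X-h0[0],Y-h0[1])>.05),.115),('finger',near&(Z>.066)&(Z<.08)&(np.hypot(X-h0[0],Y-h0[1])>.03),.0715)):
        v,u=np.nonzero(m); 
        if len(u)<4: continue
        pts=np.array([ray(c,a,b,z) for a,b in zip(u,v)])
        r=cv2.minAreaRect((pts[:,:2]*1000).astype(np.float32))
        print(nm,len(u),pts.mean(0).round(4),'px',u.mean().round(1),v.mean().round(1),r, 'Zmed',np.median(Z[m]))
        q=pts[:,:2]-pts[:,:2].mean(0); w,V=np.linalg.eigh(q.T@q); print('  axis deg',np.degrees(np.arctan2(V[1,1],V[0,1])))
    # white plates
    hsv=cv2.cvtColor(c['image'],cv2.COLOR_BGR2HSV)
    white=((hsv[...,1]<70)&(hsv[...,2]>150)).astype(np.uint8)
    cs,_=cv2.findContours(white,cv2.RETR_EXTERNAL,cv2.CHAIN_APPROX_NONE)
    for k in cs:
        if cv2.contourArea(k)>60:
            x,y,w,h=cv2.boundingRect(k); zz=np.median(Z[y:y+h,x:x+w]);
            p=ray(c,x+w/2,y+h/2,.03)
            if .3<p[0]<.8 and -.3<p[1]<.35: print('white',cv2.boundingRect(k),cv2.contourArea(k),p.round(3),zz)
E
```

```text
top
handle 51 [0.4612 0.034  0.127 ] px 220.6 219.7 ((460.9118347167969, 33.90365982055664), (24.084012985229492, 23.29053497314453), 77.46138763427734) Zmed 0.1289008571511454
  axis deg 93.90357823805529
bar 56 [0.4757 0.1166 0.115 ] px 196.9 216.2 ((474.6622009277344, 116.3301773071289), (13.806023597717285, 44.725955963134766), 89.47904968261719) Zmed 0.11075476966326026
  axis deg 174.11004816087922
finger 63 [0.4725 0.078  0.0715] px 209.7 217.4 ((477.44873046875, -0.9852676391601562), (21.33817481994629, 227.68075561523438), 3.3233258724212646) Zmed 0.0718805160539342
  axis deg 94.29906456404298
white (262, 210, 23, 29) 596.0 [ 0.444 -0.148  0.03 ] 0.04865359938041136
white (189, 208, 47, 24) 771.5 [0.465 0.073 0.03 ] 0.009529087754559629
side
handle 79 [0.4602 0.034  0.127 ] px 303.1 209.0 ((460.70928955078125, 35.22028350830078), (29.418476104736328, 22.158885955810547), 78.67163848876953) Zmed 0.12977089995368707
  axis deg 71.72781961870193
bar 107 [0.4745 0.1199 0.115 ] px 304.0 239.4 ((475.604736328125, 119.88729095458984), (18.370304107666016, 46.934059143066406), 86.22001647949219) Zmed 0.11012996442112866
  axis deg 175.75005423388447
finger 75 [0.4719 0.0788 0.0715] px 300.8 233.6 ((483.1640319824219, 7.430931091308594), (34.67609405517578, 241.46214294433594), 6.166939735412598) Zmed 0.0715545801279196
  axis deg 91.88400702918806
white (289, 213, 25, 54) 523.5 [0.467 0.08  0.03 ] 0.04208980024283815
white (323, 196, 11, 26) 74.5 [ 0.366 -0.01   0.03 ] 0.0021799481390137876
white (278, 159, 34, 29) 663.0 [ 0.44  -0.153  0.03 ] 0.04257860556564441
```

```bash
python3 - <<'E'
from h import *
for n,(x,y,w,h) in(('top',(260,207,28,35)),('side',(274,155,42,37))):
    c=load(n); P=cloud(c); Z=P[...,2]; g=cv2.cvtColor(c['image'],cv2.COLOR_BGR2GRAY)
    m=np.zeros(g.shape,bool); m[y:y+h,x:x+w]=1
    m&=(Z>.025)&(Z<.075)
    hsv=cv2.cvtColor(c['image'],cv2.COLOR_BGR2HSV)
    w8=(m&(hsv[...,1]<70)&(hsv[...,2]>140)).astype(np.uint8)
    w8=cv2.morphologyEx(w8,cv2.MORPH_CLOSE,np.ones((5,5),np.uint8))
    q=P[cv2.erode(w8,np.ones((3,3)))>0]; ce=np.median(q,0); q=q[np.abs(q-ce).max(1)<.07]; ce=q.mean(0); U,S,V=np.linalg.svd(q-ce); nn=V[2]*np.sign(V[2,2])
    print(n,'cen',ce.round(4),'n',nn.round(3),'tilt',np.degrees(np.arccos(nn[2])),'yaw',np.degrees(np.arctan2(-nn[1],-nn[0])))
    # cast pixels on plane
    M=np.linalg.inv(c['world_to_cam'])
    def onp(u,v):
        d=M[:3,:3]@np.array([(u-c['cx'])/c['fx'],-(v-c['cy'])/c['fy'],-1]); o=M[:3,3]; return o+d*(nn@(ce-o))/(nn@d)
    k=max(cv2.findContours(w8,cv2.RETR_EXTERNAL,cv2.CHAIN_APPROX_NONE)[0],key=cv2.contourArea)
    pts=np.array([onp(*p[0]) for p in k]); ex=np.array([nn[2],0,-nn[0]]);ex/=np.linalg.norm(ex); ey=np.cross(nn,ex)
    L=np.c_[(pts-ce)@ex,(pts-ce)@ey]*1000
    r=cv2.minAreaRect(L.astype(np.float32)); pc=ce+ex*r[0][0]/1000+ey*r[0][1]/1000
    print(' rect',r,'plate centre',pc.round(4),'pred ring',(pc+.01*ex-.01*ey).round(4))
    # ring: dark blob in eroded interior
    inn=cv2.erode(w8,np.ones((9,9)))>0
    vv,uu=np.nonzero(inn); med=np.median(g[inn]); wt=np.clip(med-8-g[inn].astype(float),0,None)
    for _ in range(2):
        cu,cv_=(uu*wt).sum()/wt.sum(),(vv*wt).sum()/wt.sum(); wt=wt*(np.hypot(uu-cu,vv-cv_)<6)
    print(' ring px',cu,cv_,(wt>0).sum(),onp(cu,cv_).round(4))
E
```

```text
top cen [ 0.4465 -0.1457  0.051 ] n [-0.348  0.009  0.937] tilt 20.384270467963262 yaw -1.541723577571045
 rect ((-0.10269927978515625, -0.14600753784179688), (71.91033172607422, 101.54719543457031), 88.9208755493164) plate centre [ 0.4464 -0.1458  0.051 ] pred ring [ 0.4557 -0.1558  0.0546]
 ring px 276.32665330661325 221.62124248496994 33 [ 0.4531 -0.1576  0.0536]
side cen [ 0.4469 -0.1446  0.0522] n [-0.333  0.036  0.942] tilt 19.589659039172243 yaw -6.22418372623829
 rect ((-1.4420661926269531, 5.305431365966797), (94.99484252929688, 107.33820343017578), 89.34858703613281) plate centre [ 0.4456 -0.1393  0.0516] pred ring [ 0.4549 -0.1493  0.0552]
 ring px 291.8382352941176 166.99264705882354 25 [ 0.45   -0.1622  0.054 ]
```

```bash
python3 - <<'E'
from h import *
t=load('top'); s=load('side')
def cr(c,x,y,w,h,k):
    a=c['image'][y:y+h,x:x+w]; a=np.clip((a.astype(float)-60)*1.3,0,255).astype(np.uint8)
    a=cv2.resize(a,None,fx=k,fy=k,interpolation=cv2.INTER_NEAREST)
    for i in range(0,w,5): cv2.putText(a,str(x+i),(i*k,10),0,.3,(0,0,255),1)
    for i in range(0,h,5): cv2.putText(a,str(y+i),(0,i*k+k//2+3),0,.3,(0,0,255),1)
    return a
a=cr(t,258,206,33,38,12); b=cr(s,274,152,33,38,12)
cv2.imwrite('pics/ring.png',np.hstack([a,b]))
E
```

```text
(no output)
```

View pics/ring.png

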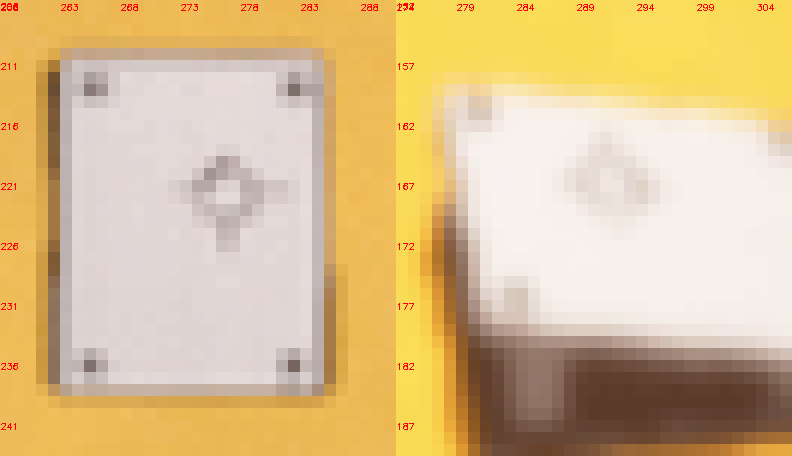

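```bash
cat >> h.py <<'E'
def togo(pos,rpy):
    o=robot.observe(); R0=R.from_euler('xyz',o['tool_rot']); R1=R.from_euler('xyz',rpy)
    d=R0.inv().apply(np.array(pos)-o['tool_pos'])*100; r=(R0.inv()*R1).as_rotvec()
    print('t',round(o['time'],2),'pos',o['tool_pos'].round(4),'rot',o['tool_rot'].round(3),'F',o['contact_force'].round(1),'open',round(o['opening'],4),'grip',round(o['grip_force'],1),'q6',o['qpos'][5].round(2))
    print('TOGO cm',d.round(2),'rotvec',r.round(4),'rows>=',max(np.abs(d).max()/4.17,np.linalg.norm(r)/.125).round(2))
E
python3 - <<'E'
from h import *
c=load('top'); P=cloud(c).reshape(-1,3)
a=np.array([.218,.477]);b=np.array([.475,.118])
d=(b-a)/np.linalg.norm(b-a); s=(P[:,:2]-a)@d; l=(P[:,:2]-a)@np.array([-d[1],d[0]])
for s0 in np.arange(.1,.5,.04):
    for lo,hi in((-.25,-.1),(-.1,.1),(.1,.25)):
        m=(s>s0)&(s<s0+.04)&(l>lo)&(l<hi)&(P[:,2]<1); print(round(s0,2),lo,P[m,2].max().round(3),end=' | ')
    print()
togo([.475,.118,.15],[np.pi,0,3.054])
E
```

```text
0.1 -0.25 0.684 | 0.1 -0.1 0.632 | 0.1 0.1 0.024 | 
0.14 -0.25 0.677 | 0.14 -0.1 0.01 | 0.14 0.1 0.459 | 
0.18 -0.25 0.003 | 0.18 -0.1 0.046 | 0.18 0.1 0.464 | 
0.22 -0.25 0.003 | 0.22 -0.1 0.047 | 0.22 0.1 0.464 | 
0.26 -0.25 -0.623 | 0.26 -0.1 0.046 | 0.26 0.1 0.465 | 
0.3 -0.25 -0.708 | 0.3 -0.1 0.013 | 0.3 0.1 0.465 | 
0.34 -0.25 0.006 | 0.34 -0.1 0.011 | 0.34 0.1 0.463 | 
0.38 -0.25 0.008 | 0.38 -0.1 0.028 | 0.38 0.1 0.031 | 
0.42 -0.25 0.017 | 0.42 -0.1 0.117 | 0.42 0.1 0.034 | 
0.46 -0.25 0.02 | 0.46 -0.1 0.136 | 0.46 0.1 0.031 | 
t 0.1 pos [0.2181 0.4772 0.2341] rot [-3.14  -0.     2.713] F [ 0.5 -0.7  0.9] open 0.0917 grip 0.0 q6 -0.15
TOGO cm [-38.3  -21.97   8.43] rotvec [-0.0014 -0.0005 -0.3412] rows>= 9.19
```

Request:
carry_out([
  [-1.8,-2.4,0,0,0,0,0.5],
  [-1.8,-2.4,0,0,0,0,0.5],
  [-1.8,-2.4,0,0,0,0,0.5],
  [-1.8,-2.4,0,0,0,0,0.5],
  [-1.8,-2.4,0,0,0,0,0.5],
  [-1.8,-2.4,0,0,0,0,0.5],
  [-1.8,-2.4,0,0,0,0,0.5],
  [-1.8,-2.4,0,0,0,0,0.5],
])

```text
time: 0.77
tool_pos: [0.2691, 0.2416, 0.2345]
tool_rot: [-3.141, -0.0, 2.713]
contact_force: [0.9, -1.0, 0.2]
opening: 0.0468
grip_force: 0.0
```

```bash
python3 -c "
from h import *
togo([.475,.118,.15],[np.pi,0,3.054])"
```

```text
t 0.77 pos [0.2691 0.2416 0.2345] rot [-3.141 -0.     2.713] F [ 0.9 -1.   0.2] open 0.0468 grip 0.0 q6 -0.62
TOGO cm [-23.86  -2.69   8.45] rotvec [-2.000e-04 -2.000e-04 -3.407e-01] rows>= 5.72
```

Request:
carry_out([
  [-3.98,-0.45,1.4,0,0,0,0.5],
  [-3.98,-0.45,1.4,0,0,0,0.5],
  [-3.98,-0.45,1.4,0,0,0,0.5],
  [-3.98,-0.45,1.4,0,0,0,0.5],
  [-3.98,-0.45,1.4,0,0,0,0.5],
  [-3.98,-0.45,1.4,0,0,-0.1,0.5],
  [0,0,0,0,0,-0.12,0.5],
  [0,0,0,0,0,-0.12,0.5],
])

```text
time: 1.43
tool_pos: [0.4725, 0.1198, 0.1503]
tool_rot: [-3.141, -0.003, 3.055]
contact_force: [-0.2, 0.6, 0.2]
opening: 0.046
grip_force: 0.0
```

```bash
python3 -c "
from h import *
togo([.475,.118,.09],[np.pi,0,3.054])"
```

```text
t 1.43 pos [0.4725 0.1198 0.1503] rot [-3.141e+00 -3.000e-03  3.055e+00] F [-0.2  0.6  0.2] open 0.046 grip 0.0 q6 -1.39
TOGO cm [-0.29 -0.15  6.03] rotvec [-0.0006 -0.0032  0.0015] rows>= 1.45
```

Aligned; descend and close on the bar.

Request:
carry_out([
  [-0.2,-0.1,1.5,0,0,0,0.5],
  [0,0,1.5,0,0,0,0.5],
  [0,0,1.5,0,0,0,0.5],
  [0,0,1.5,0,0,0,0.5],
  [0,0,0,0,0,0,0.5],
  [0,0,0,0,0,0,0.1],
  [0,0,0,0,0,0,0.1],
  [0,0,0,0,0,0,0.1],
], force=25)

```text
time: 2.1
tool_pos: [0.4742, 0.1203, 0.0931]
tool_rot: [3.141, 0.002, 3.053]
contact_force: [-0.1, 0.7, -1.2]
opening: 0.0305
grip_force: 0.0
```

```bash
python3 -c "
from h import *
togo([.475,.118,.09],[np.pi,0,3.054])"
```

```text
t 2.1 pos [0.4742 0.1203 0.0931] rot [3.141e+00 2.000e-03 3.053e+00] F [-0.1  0.7 -1.2] open 0.0305 grip 0.0 q6 -1.39
TOGO cm [-0.1  -0.22  0.31] rotvec [ 0.0004  0.0017 -0.0011] rows>= 0.08
```

Request:
carry_out([
  [-0.1,-0.2,0.2,0,0,0,0.1],
  [0,0,0,0,0,0,0.1],
  [0,0,0,0,0,0,0.1],
  [0,0,0,0,0,0,0.1],
  [0,0,0,0,0,0,0.1],
  [0,0,0,0,0,0,0.1],
  [0,0,0,0,0,0,0.1],
  [0,0,0,0,0,0,0.1],
])

```text
time: 2.77
tool_pos: [0.475, 0.115, 0.0908]
tool_rot: [-3.137, 0.001, 3.054]
contact_force: [0.5, -17.2, 1.3]
opening: 0.0139
grip_force: 25.0
```

```bash
python3 -c "
from h import *
togo([.475,.118,.09],[np.pi,0,3.054])"
```

```text
t 2.77 pos [0.475  0.115  0.0908] rot [-3.137e+00  1.000e-03  3.054e+00] F [  0.5 -17.2   1.3] open 0.0139 grip 25.0 q6 -1.4
TOGO cm [0.02 0.3  0.07] rotvec [-0.0048  0.0014 -0.0003] rows>= 0.07
```

Request:
carry_out([
  [0,-0.2,0,0,0,0,0.1],
  [0,-0.15,0,0,0,0,0.1],
  [0,0,0,0,0,0,0.1],
  [0,0,0,0,0,-0.05,0.1],
  [0,0,0,0,0,-0.05,0.1],
  [0,0,0,0,0,-0.05,0.1],
  [0,0,0,0,0,-0.05,0.1],
  [0,0,0,0,0,0,0.1],
])

```text
time: 3.43
tool_pos: [0.4749, 0.115, 0.0908]
tool_rot: [3.142, 0.002, -3.028]
contact_force: [2.1, 1.7, 3.5]
opening: 0.0141
grip_force: 25.0
```

```bash
python3 -c "
from h import *
togo([.475,.115,.0908],[np.pi,0,4.05])"
```

```text
t 3.43 pos [0.4749 0.115  0.0908] rot [ 3.142e+00  2.000e-03 -3.028e+00] F [2.1 1.7 3.5] open 0.0141 grip 25.0 q6 -1.6
TOGO cm [-0.01  0.   -0.  ] rotvec [-0.0009  0.0022 -0.7951] rows>= 6.36
```

Rotates freely, forces small. Continue.

Request:
carry_out([
  [0,0,0,0,0,-0.1,0.1],
  [0,0,0,0,0,-0.1,0.1],
  [0,0,0,0,0,-0.1,0.1],
  [0,0,0,0,0,-0.1,0.1],
  [0,0,0,0,0,-0.1,0.1],
  [0,0,0,0,0,-0.1,0.1],
  [0,0,0,0,0,-0.1,0.1],
  [0,0,0,0,0,-0.1,0.1],
])

```text
time: 4.1
tool_pos: [0.4744, 0.1158, 0.0908]
tool_rot: [3.141, 0.002, -2.227]
contact_force: [0.3, 5.0, 3.6]
opening: 0.0136
grip_force: 25.0
```

```bash
python3 -c "
from h import *
togo([.475,.115,.0908],[np.pi,0,4.15])"
```

```text
t 4.1 pos [0.4744 0.1158 0.0908] rot [ 3.141e+00  2.000e-03 -2.227e+00] F [0.3 5.  3.6] open 0.0136 grip 25.0 q6 -2.41
TOGO cm [ 0.03 -0.1  -0.  ] rotvec [ 0.0001  0.0022 -0.0943] rows>= 0.75
```

Request:
carry_out([
  [0,0,0,0,0,0,0.4],
  [0,0,0,0,0,0,0.4],
  [0,0,0,0,0,0,0.4],
  [0,0,0,0,0,0,0.4],
  [0,0,-1.5,0,0,0,0.4],
  [0,0,-2.5,0,0,0,0.4],
  [0,0,-3.0,0,0,0,0.4],
  [0,0,-1.0,0,0,0,0.4],
])

```text
time: 4.77
tool_pos: [0.4755, 0.1146, 0.1736]
tool_rot: [-3.138, 0.003, -2.232]
contact_force: [0.5, 0.3, 1.8]
opening: 0.0369
grip_force: 0.0
```

Request:
carry_out([
  [0,0,0,0,0,0.12,0.55],
  [0,0,0,0,0,0.12,0.55],
  [0,0,0,0,0,0.12,0.55],
  [0,0,0,0,0,0.12,0.55],
  [0,0,0,0,0,0.12,0.55],
  [0,0,0,0,0,0.12,0.55],
  [0,0,0,0,0,0.12,0.55],
  [0,0,0,0,0,0.12,0.55],
])

```text
time: 5.43
tool_pos: [0.4738, 0.1145, 0.17]
tool_rot: [-3.141, -0.001, 3.085]
contact_force: [-0.3, 0.7, 0.7]
opening: 0.0507
grip_force: 0.0
```

```bash
python3 - <<'E'
from h import *
togo([.461,.032,.17],[np.pi,0,2.967])
s=cam('side'); P=cloud(s)
a=cv2.resize(s['image'][180:280,250:350],(500,500),interpolation=cv2.INTER_CUBIC)
cv2.imwrite('pics/s2.png',a)
E
```

```text
t 5.43 pos [0.4738 0.1145 0.17  ] rot [-3.141e+00 -1.000e-03  3.085e+00] F [-0.3  0.7  0.7] open 0.0507 grip 0.0 q6 -1.43
TOGO cm [ 0.82 -8.31  0.01] rotvec [-0.0002 -0.0006  0.1182] rows>= 1.99
```

View pics/s2.png

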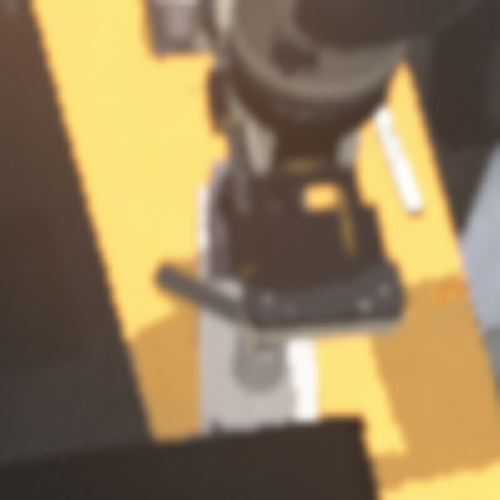

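Request:
carry_out([
  [0.2,-2.1,0,0,0,0,0.6],
  [0.2,-2.1,0,0,0,0,0.6],
  [0.2,-2.1,0,0,0,0,0.6],
  [0.2,-2.05,0,0,0,0,0.6],
  [0,0,0,0,0,0.118,0.6],
  [0,0,1.5,0,0,0,0.6],
  [0,0,1.0,0,0,0,0.6],
  [0,0,0,0,0,0,0.6],
])

```text
time: 6.15
tool_pos: [0.4606, 0.0315, 0.1435]
tool_rot: [-3.141, -0.004, 2.976]
contact_force: [-0.7, -0.3, -0.2]
opening: 0.055
grip_force: 0.0
```

```bash
python3 -c "
from h import *
togo([.4605,.0315,.089],[np.pi,0,2.967])"
```

```text
t 6.15 pos [0.4606 0.0315 0.1435] rot [-3.141 -0.004  2.976] F [-0.7 -0.3 -0.2] open 0.055 grip 0.0 q6 -1.5
TOGO cm [-0.01  0.    5.45] rotvec [-0.0003 -0.0038  0.0087] rows>= 1.31
```

Request:
carry_out([
  [0,0,1.4,0,0,0,0.6],
  [0,0,1.4,0,0,0,0.6],
  [0,0,1.4,0,0,0,0.6],
  [0,0,1.2,0,0,0,0.6],
  [0,0,0,0,0,0,0.6],
  [0,0,0,0,0,0,0.2],
  [0,0,0,0,0,0,0.2],
  [0,0,0,0,0,0,0.2],
], force=10)

```text
time: 6.82
tool_pos: [0.4627, 0.0316, 0.0922]
tool_rot: [3.141, 0.002, 2.975]
contact_force: [-0.2, 0.1, 0.2]
opening: 0.0398
grip_force: 0.0
```

Request:
carry_out([
  [0,0,0,0,0,0,0.2],
  [0,0,0,0,0,0,0.2],
  [0,0,0,0,0,0,0.2],
  [0,0,0,0,0,0,0.2],
  [0,0,0,0,0,0,0.2],
  [0,0,0,0,0,0,0.2],
  [0,0,0,0,0,0,0.2],
  [0,0,0,0,0,0,0.2],
], force=10)

```text
time: 7.48
tool_pos: [0.4624, 0.0315, 0.0917]
tool_rot: [3.142, 0.001, 2.975]
contact_force: [-0.3, 0.5, 5.9]
opening: 0.0238
grip_force: 9.9
```

```bash
python3 -c "
from h import *
togo([.4605,.0315,.089],[np.pi,0,2.967])"
```

```text
t 7.48 pos [0.4624 0.0315 0.0917] rot [3.142e+00 1.000e-03 2.975e+00] F [-0.3  0.5  5.9] open 0.0238 grip 9.9 q6 -1.5
TOGO cm [ 0.19 -0.03  0.27] rotvec [0.0001 0.0012 0.0077] rows>= 0.07
```

Request:
carry_out([
  [0,0,0,0,0,0,0.2],
  [0,0,0,0,0,0,0.2],
  [0,0,-0.5,0,0,0,0.2],
  [0,0,-1,0,0,0,0.2],
  [0,0,-1.5,0,0,0,0.2],
  [0,0,-1.5,0,0,0,0.2],
  [0,0,-1.5,0,0,0,0.2],
  [0,0,-1.5,0,0,0,0.2],
], force=35)

```text
time: 8.15
tool_pos: [0.4614, 0.0318, 0.1667]
tool_rot: [3.141, -0.001, 2.975]
contact_force: [0.7, 0.0, -1.5]
opening: 0.0236
grip_force: 34.9
```

Request:
carry_out([
  [0,0,-2,0,0,0,0.2],
  [0,0,-2,0,0,0,0.2],
  [0,0,-1,0,0,0,0.2],
  [0,0,0,0,0,0,0.2],
  [0,0,0,0,0,0,0.2],
  [0,0,0,0,0,0,0.2],
  [0,0,0,0,0,0,0.2],
  [0,0,0,0,0,0,0.2],
])

```text
time: 8.82
tool_pos: [0.4615, 0.0317, 0.2153]
tool_rot: [-3.142, -0.002, 2.975]
contact_force: [0.1, 0.7, -1.3]
opening: 0.0238
grip_force: 34.9
```

```bash
python3 - <<'E'
from h import *
n=np.array([-np.sin(np.radians(20)),0,np.cos(np.radians(20))]); 
yaw=np.radians(-1.1); n=R.from_euler('z',yaw).apply(n)
spot=np.array([.4545,-.157,.053])
# tool: z=-n, x axis ~ from current yaw direction (yaw ~180): tool x = -(up slope)
z=-n; x=-R.from_euler('z',yaw).apply([np.cos(np.radians(20)),0,np.sin(np.radians(20))]); y=np.cross(z,x)
Rt=R.from_matrix(np.c_[x,y,z]); rpy=Rt.as_euler('xyz')
print('rpy',rpy)
for h in(.03,.06): 
    pos=spot+n*(h+.0797); print(h,pos.round(4)); togo(pos,rpy)
s=cam('side'); cv2.imwrite('pics/s3.png',cv2.resize(s['image'][140:290,240:350],(550,600) if 0 else (440,600),interpolation=cv2.INTER_CUBIC))
E
```

```text
rpy [3.14159265 0.34906585 3.12239403]
0.03 [ 0.417  -0.1563  0.1561]
t 8.82 pos [0.4615 0.0317 0.2153] rot [-3.142e+00 -2.000e-03  2.975e+00] F [ 0.1  0.7 -1.3] open 0.0238 grip 34.9 q6 -1.5
TOGO cm [  1.25 -19.28   5.92] rotvec [-0.0256 -0.3505 -0.1462] rows>= 4.62
0.06 [ 0.4067 -0.1561  0.1843]
t 8.82 pos [0.4615 0.0317 0.2153] rot [-3.142e+00 -2.000e-03  2.975e+00] F [ 0.1  0.7 -1.3] open 0.0238 grip 34.9 q6 -1.5
TOGO cm [  2.27 -19.43   3.1 ] rotvec [-0.0256 -0.3505 -0.1462] rows>= 4.66
```

View pics/s3.png

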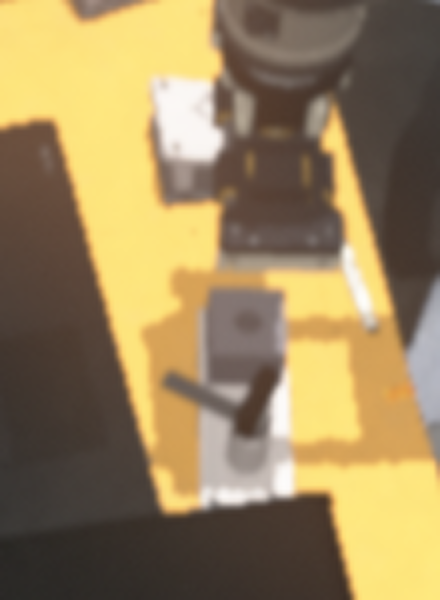

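Request:
carry_out([
  [0.38,-3.24,0,0,0,0,0.2],
  [0.38,-3.24,0,0,0,0,0.2],
  [0.38,-3.24,0,0,0,0,0.2],
  [0.38,-3.24,0,0,0,0,0.2],
  [0.38,-3.24,0,0,0,0,0.2],
  [0.38,-3.24,0,0,0,0,0.2],
  [0,0,0,0,0,0,0.2],
  [0,0,0,-0.0064,-0.0876,-0.0366,0.2],
])

```text
time: 9.53
tool_pos: [0.4084, -0.1584, 0.2157]
tool_rot: [3.137, 0.088, 3.008]
contact_force: [-0.1, 0.4, -1.3]
opening: 0.0238
grip_force: 34.9
```

Request:
carry_out([
  [0,0,0,-0.0064,-0.0876,-0.0366,0.2],
  [0,0,0,-0.0064,-0.0876,-0.0366,0.2],
  [0,0,0,-0.0064,-0.0876,-0.0366,0.2],
  [0,0,0,0,0,0,0.2],
  [0,0,0,0,0,0,0.2],
  [0,0,0,0,0,0,0.2],
  [0,0,0,0,0,0,0.2],
  [0,0,0,0,0,0,0.2],
])

```text
time: 10.2
tool_pos: [0.408, -0.1563, 0.2163]
tool_rot: [-3.141, 0.35, 3.123]
contact_force: [0.9, 0.1, -1.3]
opening: 0.0237
grip_force: 34.9
```

```bash
python3 - <<'E'
from h import *
rpy=[3.1416,.3491,3.1224]; togo([.417,-.1563,.1561],rpy); togo([ 0.4067,-0.1561,0.1843],rpy)
E
```

```text
t 10.2 pos [ 0.408  -0.1563  0.2163] rot [-3.141  0.35   3.123] F [ 0.9  0.1 -1.3] open 0.0237 grip 34.9 q6 -2.43
TOGO cm [1.22 0.02 5.97] rotvec [0.     0.0012 0.0007] rows>= 1.43
t 10.2 pos [ 0.408  -0.1563  0.2163] rot [-3.141  0.35   3.123] F [ 0.9  0.1 -1.3] open 0.0237 grip 34.9 q6 -2.43
TOGO cm [1.22 0.02 2.97] rotvec [0.     0.0012 0.0007] rows>= 0.71
```

Request:
carry_out([
  [0.4,0,1.4,0,0,0,0.2],
  [0.4,0,1.4,0,0,0,0.2],
  [0.4,0,1.4,0,0,0,0.2],
  [0,0,1.4,0,0,0,0.2],
  [0,0,1.3,0,0,0,0.2],
  [0,0,0,0,0,0,0.2],
  [0,0,0,0,0,0,0.2],
  [0,0,0,0,0,0,0.2],
])

```text
time: 10.87
tool_pos: [0.4201, -0.1566, 0.1478]
tool_rot: [-3.141, 0.351, 3.123]
contact_force: [0.6, 0.5, -1.1]
opening: 0.0241
grip_force: 34.9
```

```bash
python3 - <<'E'
from h import *
rpy=[3.1416,.3491,3.1224]; togo([.417,-.1563,.1561],rpy)
o=robot.observe(); tipm=o['tool_pos']+R.from_euler('xyz',o['tool_rot']).apply([0,0,.0797]); print('model tip',tipm.round(4))
out=[]
for n in('side','top'):
    c=cam(n); u,v=proj(c,tipm); print(n,'tip proj',u,v,'ring proj',proj(c,[.4545,-.157,.053]))
    x,y=int(u)-25,int(v)-25; a=cv2.resize(c['image'][y:y+50,x:x+50],(400,400),interpolation=cv2.INTER_NEAREST); out.append(a); print('origin',x,y)
cv2.imwrite('pics/tip1.png',np.hstack(out))
E
```

```text
t 10.87 pos [ 0.4201 -0.1566  0.1478] rot [-3.141  0.351  3.123] F [ 0.6  0.5 -1.1] open 0.0241 grip 34.9 q6 -2.51
TOGO cm [ 0.01  0.02 -0.89] rotvec [-0.0002  0.0022  0.0009] rows>= 0.21
model tip [ 0.4475 -0.1571  0.0729]
side tip proj 293.2918190649816 164.61911713798312 ring proj (np.float64(290.7283573128852), np.float64(168.68726963035243))
origin 268 139
top tip proj 276.41924963530903 223.02287888761978 ring proj (np.float64(276.13669739301247), np.float64(221.24120488433493))
origin 251 198
```

View pics/tip1.png

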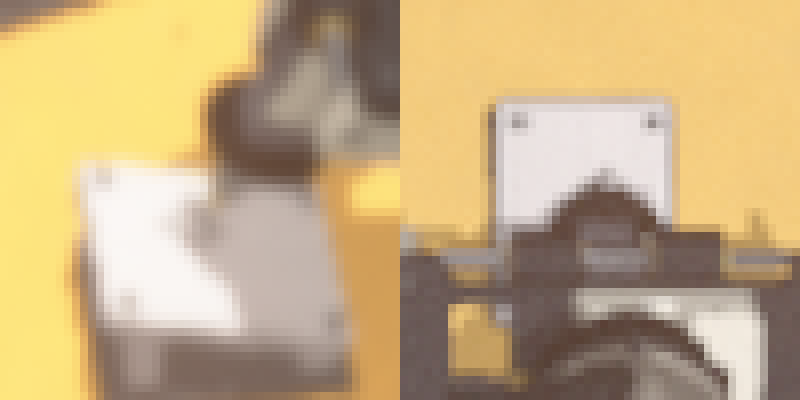

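```bash
python3 - <<'E'
from h import *
o=robot.observe(); Rt=R.from_euler('xyz',o['tool_rot'])
c=load('side'); old=cv2.resize(cv2.imread('pics/side1.png'),(512,384),interpolation=cv2.INTER_AREA)
x,y=280,152; w,h=32,40
def E(i,k=12):
    a=i[y:y+h,x:x+w].astype(float); a=np.clip((a-90)*1.6,0,255).astype(np.uint8); return cv2.resize(a,None,fx=k,fy=k,interpolation=cv2.INTER_CUBIC)
a=E(c['image']); b=E(old)
def mk(img,p,col):
    u,v=proj(c,p); cv2.circle(img,(int((u-x+.5)*12),int((v-y+.5)*12)),3,col,-1)
for l,col in((.0797,(0,0,255)),(.0697,(0,160,0)),(.0357,(255,0,0))): mk(a,o['tool_pos']+Rt.apply([0,0,l]),col)
mk(b,[.4537,-.157,.053],(0,0,255))
cv2.imwrite('pics/tip2.png',np.hstack([a,b]))
E
```

```text
(no output)
```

View pics/tip2.png

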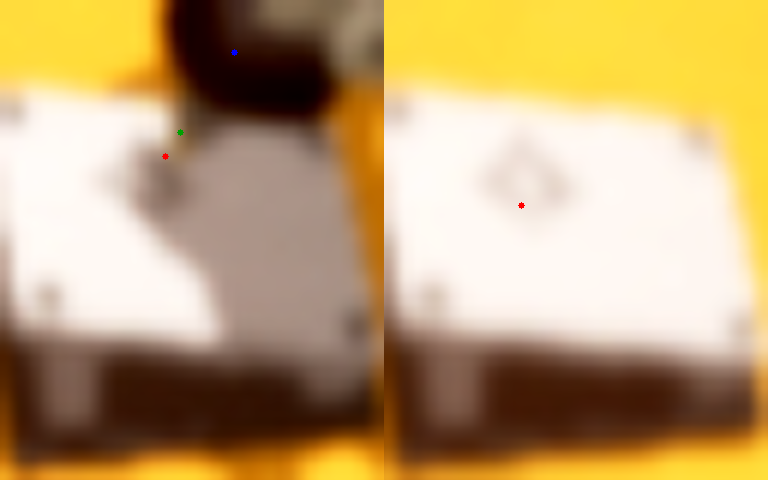

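```bash
python3 - <<'E'
from h import *
s=load('side'); t=load('top')
sc=[(16,108),(316,140),(48,298),(356,328)]
n=np.array([-.342,.0066,.94])
def onp(c,u,v,ce):
    M=np.linalg.inv(c['world_to_cam']); d=M[:3,:3]@np.array([(u-c['cx'])/c['fx'],-(v-c['cy'])/c['fy'],-1]); o=M[:3,3]; return o+d*(n@(ce-o))/(n@d)
ce=np.array([.4464,-.1458,.0497])
S=[onp(s,280+a/12-.5,152+b/12-.5,ce) for a,b in sc]
T=[onp(t,a,b,ce) for a,b in((265.4,212.6),(281.6,212.7),(265.4,236),(281.6,236))]
rs=onp(s,291.3,166.9,ce); rt=onp(t,276.2,221.6,ce)
for nm,A,r in(('side',S,rs),('top',T,rt)):
    A=np.array(A); m=A.mean(0); print(nm,A.round(4).tolist(),'cen',m.round(4),'ring',r.round(4),'off',(r-m).round(4))
E
```

```text
side [[0.4811, -0.186, 0.0626], [0.3987, -0.1853, 0.0326], [0.4837, -0.125, 0.0631], [0.4009, -0.1238, 0.033]] cen [ 0.4411 -0.155   0.0478] ring [ 0.4512 -0.1645  0.0516] off [ 0.0101 -0.0095  0.0037]
top [[0.4856, -0.1194, 0.0638], [0.4839, -0.1768, 0.0636], [0.4029, -0.1176, 0.0337], [0.4017, -0.1759, 0.0337]] cen [ 0.4435 -0.1474  0.0487] ring [ 0.4532 -0.1572  0.0523] off [ 0.0097 -0.0098  0.0036]
```

Request:
carry_out([
  [0,0,0.4,0,0,0,0.2],
  [0,0,0.4,0,0,0,0.2],
  [0,0,0.4,0,0,0,0.2],
  [0,0,0.4,0,0,0,0.2],
  [0,0,0,0,0,0,0.2],
  [0,0,0,0,0,0,0.2],
  [0,0,0,0,0,0,0.2],
  [0,0,0,0,0,0,0.2],
])

```text
time: 11.63
tool_pos: [0.4252, -0.1567, 0.1323]
tool_rot: [-3.141, 0.351, 3.123]
contact_force: [-0.2, 0.0, -0.7]
opening: 0.0238
grip_force: 34.9
```

```bash
python3 - <<'E'
from h import *
o=robot.observe(); Rt=R.from_euler('xyz',o['tool_rot']); print(o['tool_pos'].round(4),o['tool_rot'].round(4),o['contact_force'].round(2))
print('tip',(o['tool_pos']+Rt.apply([0,0,.0797])).round(4))
out=[]
for n,x,y,w,h,k in(('side',280,146,32,40,12),('top',258,205,34,40,12)):
    c=cam(n); a=c['image'][y:y+h,x:x+w].astype(float)
    a=np.clip((a-60)*1.4,0,255).astype(np.uint8); a=cv2.resize(a,None,fx=k,fy=k,interpolation=cv2.INTER_CUBIC)
    def pt(l,dx=0,dy=0):
        u,v=proj(c,o['tool_pos']+Rt.apply([dx,dy,l])); return (int((u-x+.5)*k),int((v-y+.5)*k))
    for l,rad,col in((.0357,.026,(255,0,0)),(.0797,.0035,(0,0,255)),(.0697,.0078,(0,160,0))):
        for th in np.arange(0,6.28,.2): cv2.circle(a,pt(l,rad*np.cos(th),rad*np.sin(th)),1,col,-1)
    out.append(a)
cv2.imwrite('pics/tip3.png',np.hstack(out))
E
```

```text
[ 0.4252 -0.1567  0.1323] [-3.1412  0.3511  3.1228] [-0.24  0.   -0.74]
tip [ 0.4526 -0.1572  0.0575]
```

View pics/tip3.png

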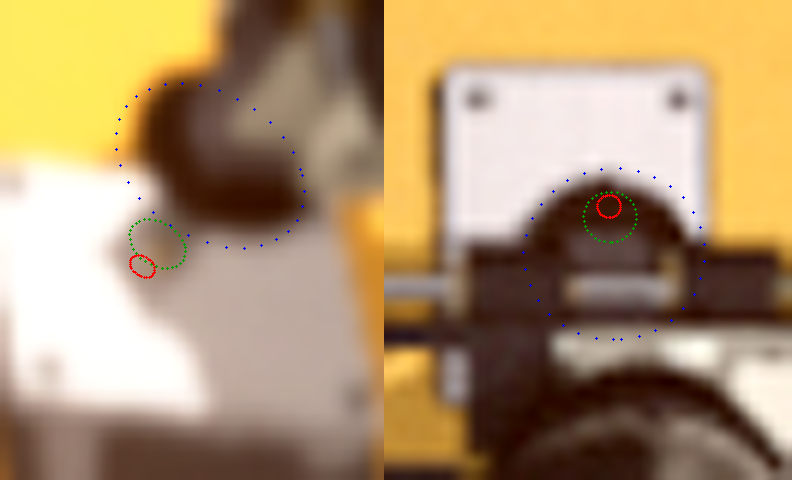

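Request:
carry_out([
  [-0.17,-0.2,0,0,0,0,0.2],
  [0,0,0,0,0,0,0.2],
  [0,0,0,0,0,0,0.2],
  [0,0,0,0,0,0,0.2],
  [0,0,0,0,0,0,0.2],
  [0,0,0,0,0,0,0.2],
  [0,0,0,0,0,0,0.2],
  [0,0,0,0,0,0,0.2],
])

```text
time: 12.4
tool_pos: [0.4268, -0.1587, 0.1328]
tool_rot: [-3.141, 0.351, 3.123]
contact_force: [-0.8, 0.9, -1.5]
opening: 0.0236
grip_force: 34.9
```

```bash
python3 - <<'E'
from h import *
o=robot.observe(); Rt=R.from_euler('xyz',o['tool_rot']); print(o['tool_pos'].round(4))
ims=[cam('side')['image'].astype(float) for _ in range(6)]; m=np.mean(ims,0)
c=load('side'); print('tip proj',proj(c,o['tool_pos']+Rt.apply([0,0,.0797])),'nose',proj(c,o['tool_pos']+Rt.apply([0,0,.0697])))
x,y=283,158
print('cols',x,'.. rows',y); print('R-B'); print((m[y:y+18,x:x+20,2]-m[y:y+18,x:x+20,0]).astype(int)); print('G'); print(m[y:y+18,x:x+20,1].astype(int))
E
```

```text
[ 0.4268 -0.1587  0.1328]
tip proj (np.float64(290.7923509974773), np.float64(167.17354747283935)) nose (np.float64(292.05469515616153), np.float64(165.28381609732065))
cols 283 .. rows 158
R-B
[[ 98 102 108 114 121 125 122 100  68  48  42  40  35  29  28  28  28  28
   28  28]
 [ 54  59  67  76  85  87  84  76  58  45  42  41  38  33  32  31  31  30
   28  28]
 [ 21  23  26  30  33  35  35  37  42  37  37  41  40  38  38  37  35  34
   32  32]
 [ 10   9  10  11  12  13  12  14  23  30  32  38  41  40  41  41  40  39
   38  38]
 [  8   7   7   7   7   7   8  11  20  26  29  34  38  40  41  42  42  42
   41  40]
 [  6   6   6   6   7   7  10  14  24  25  27  29  32  35  36  38  39  38
   37  34]
 [  7   6   6   6   7   9  13  24  27  29  28  28  28  28  28  29  30  30
   29  27]
 [  6   6   7   6   8  11  22  27  33  39  35  29  26  24  24  24  24  24
   24  23]
 [  6   6   7   7   9  14  24  27  36  47  42  31  25  24  23  23  23  22
   22  22]
 [  6   6   7   7   9  13  23  26  33  41  39  30  24  23  23  23  23  22
   22  22]
 [  6   6   6   7   8  11  16  24  28  31  30  27  24  2
[... 1457 characters left out ...]
 182 182
  181 181]
 [246 247 247 246 244 237 219 182 168 166 160 158 167 176 181 184 184 183
  183 183]
 [246 246 246 246 246 243 232 200 173 167 167 169 176 181 183 183 183 183
  183 182]
 [246 246 246 246 246 245 238 217 186 173 175 179 181 183 183 183 183 182
  182 182]
 [247 246 246 246 246 246 242 229 206 186 183 184 184 183 183 183 182 182
  182 181]
 [246 246 246 246 246 246 245 240 228 210 198 191 186 184 184 183 182 182
  182 181]
 [246 246 246 246 246 246 246 244 240 232 223 207 191 186 184 184 183 183
  183 182]
 [242 242 244 246 246 246 246 246 245 242 238 225 201 187 184 184 183 182
  182 182]
 [229 229 239 245 246 246 246 245 245 245 243 234 211 189 184 183 183 182
  182 182]]
```

```bash
cat >> h.py <<'E'
def axial(k=8):
    f=[];p=[]
    for _ in range(k):
        cams.read_camera('side'); o=robot.observe(); Rt=R.from_euler('xyz',o['tool_rot']); f.append(Rt.inv().apply(o['contact_force'])); p.append(o['tool_pos'])
    f=np.array(f); p=np.mean(p,0); tip=p+Rt.apply([0,0,.0797])
    n=np.array([-.342,.0066,.94])
    print('t',round(o['time'],2),'F tool',f.mean(0).round(2),'sd',f.std(0).round(2),'tip',tip.round(4),'height mm',(1000*n@(tip-np.array([.4545,-.157,.053]))).round(2),'rot',o['tool_rot'].round(4))
E
python3 -c "
from h import *
axial(10)"
```

```text
t 13.2 F tool [ 0.71 -0.24  1.65] sd [0.35 0.27 0.59] tip [ 0.4542 -0.1592  0.058 ] height mm 4.82 rot [-3.1413  0.3511  3.1228]
```

Request:
carry_out([
  [0,-0.07,0.1,0,0,0,0.2],
  [0,0,0.1,0,0,0,0.2],
  [0,0,0.1,0,0,0,0.2],
  [0,0,0,0,0,0,0.2],
  [0,0,0,0,0,0,0.2],
  [0,0,0,0,0,0,0.2],
  [0,0,0,0,0,0,0.2],
  [0,0,0,0,0,0,0.2],
])

```text
time: 13.87
tool_pos: [0.4278, -0.1594, 0.1301]
tool_rot: [-3.141, 0.351, 3.123]
contact_force: [-1.1, 0.1, -1.4]
opening: 0.0239
grip_force: 34.9
```

```bash
python3 -c "
from h import *
axial(10)"
```

```text
t 14.37 F tool [ 0.64 -0.14  1.57] sd [0.37 0.46 0.5 ] tip [ 0.4552 -0.1599  0.0552] height mm 1.83 rot [-3.1413  0.351   3.1227]
```

Request:
carry_out([
  [0,0,0.1,0,0,0,0.2],
  [0,0,0.1,0,0,0,0.2],
  [0,0,0,0,0,0,0.2],
  [0,0,0,0,0,0,0.2],
  [0,0,0,0,0,0,0.2],
  [0,0,0,0,0,0,0.2],
  [0,0,0,0,0,0,0.2],
  [0,0,0,0,0,0,0.2],
])

```text
time: 15.03
tool_pos: [0.4285, -0.1594, 0.1282]
tool_rot: [-3.141, 0.351, 3.123]
contact_force: [0.5, 0.0, -0.1]
opening: 0.0237
grip_force: 34.9
```

```bash
python3 -c "
from h import *
axial(10)"
```

```text
t 15.53 F tool [ 0.31 -0.11 -0.01] sd [0.54 0.6  0.57] tip [ 0.4559 -0.16    0.0534] height mm -0.17 rot [-3.1412  0.3512  3.1228]
```

Request:
carry_out([
  [0,0,0.1,0,0,0,0.2],
  [0,0,0.05,0,0,0,0.2],
  [0,0,0,0,0,0,0.2],
  [0,0,0,0,0,0,0.2],
  [0,0,0,0,0,0,0.2],
  [0,0,0,0,0,0,0.2],
  [0,0,0,0,0,0,0.2],
  [0,0,0,0,0,0,0.2],
])

```text
time: 16.2
tool_pos: [0.429, -0.1594, 0.1268]
tool_rot: [-3.141, 0.351, 3.123]
contact_force: [-0.4, 0.4, 1.2]
opening: 0.0238
grip_force: 34.9
```

```bash
python3 -c "
from h import *
axial(12)"
```

```text
t 16.8 F tool [ 0.23 -0.36 -0.7 ] sd [0.38 0.34 0.31] tip [ 0.4564 -0.16    0.0519] height mm -1.68 rot [-3.1412  0.3511  3.1228]
```

Request:
carry_out([
  [0,0,0.08,0,0,0,0.2],
  [0,0,0.05,0,0,0,0.2],
  [0,0,0,0,0,0,0.2],
  [0,0,0,0,0,0,0.2],
  [0,0,0,0,0,0,0.2],
  [0,0,0,0,0,0,0.2],
  [0,0,0,0,0,0,0.2],
  [0,0,0,0,0,0,0.2],
])

```text
time: 17.47
tool_pos: [0.4294, -0.1594, 0.1255]
tool_rot: [-3.141, 0.351, 3.123]
contact_force: [-1.1, 0.0, 0.8]
opening: 0.0239
grip_force: 34.9
```

```bash
python3 - <<'E'
from h import *
axial(16)
ims=[cam('side')['image'].astype(float) for _ in range(6)]; m=np.mean(ims,0)
k=14; x,y,w,h=280,154,28,26
a=m[y:y+h,x:x+w]; a=np.clip((a-60)*1.35,0,255).astype(np.uint8); a=cv2.resize(a,None,fx=k,fy=k,interpolation=cv2.INTER_CUBIC)
old=cv2.resize(cv2.imread('pics/side1.png'),(512,384),interpolation=cv2.INTER_AREA)[y:y+h,x:x+w].astype(float)
b=np.clip((old-130)*2.2,0,255).astype(np.uint8); b=cv2.resize(b,None,fx=k,fy=k,interpolation=cv2.INTER_CUBIC)
for i in(a,b): cv2.circle(i,(int((291.5-x+.5)*k),int((167-y+.5)*k)),2,(0,0,255),-1)
cv2.imwrite('pics/fin.png',np.hstack([a,b]))
print((m[160:174,285:300,2]-m[160:174,285:300,0]).astype(int))
E
```

```text
t 18.27 F tool [-0.14 -0.58 -0.94] sd [0.36 0.41 0.48] tip [ 0.4568 -0.16    0.0507] height mm -2.98 rot [-3.1413  0.351   3.1227]
[[25 29 32 34 36 32 32 39 40 35 30 28 28 27 27]
 [10 12 12 12 15 25 28 37 40 38 33 32 31 31 31]
 [ 7  7  7  9 11 21 26 35 40 40 38 38 38 37 37]
 [ 6  7  8 12 14 23 26 32 36 39 40 41 41 42 41]
 [ 6  7 10 15 23 24 26 28 31 35 37 39 39 40 40]
 [ 6  7 11 20 24 26 27 27 27 30 30 31 31 31 32]
 [ 6  7 12 23 25 28 30 29 27 26 26 25 25 25 25]
 [ 6  7 12 23 25 28 32 31 28 25 24 23 22 22 22]
 [ 6  7 10 18 24 27 30 29 27 25 23 22 22 22 21]
 [ 6  7  9 13 22 24 26 26 25 23 23 22 22 22 22]
 [ 6  6  7 10 13 22 23 24 23 23 23 22 22 22 22]
 [ 6  6  7  8 10 13 22 23 23 23 22 22 22 22 22]
 [ 7  7  7  7  7 10 13 19 22 22 22 22 22 22 21]
 [ 7  7  7  7  7  7 10 12 14 22 23 22 22 21 21]]
```

View pics/fin.png

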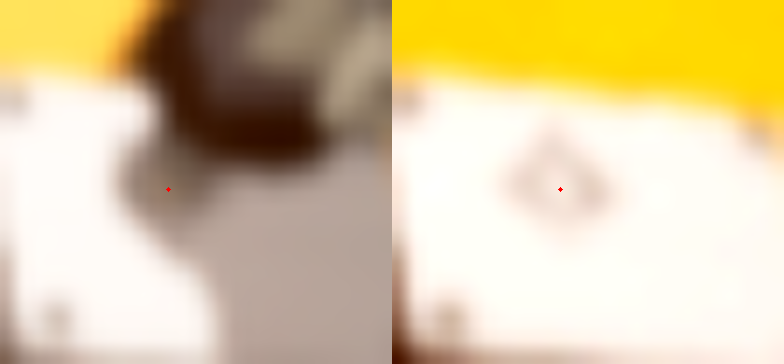

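Request:
carry_out([
  [0,0,0.02,0,0,0,0.2],
  [0,0,0,0,0,0,0.2],
  [0,0,0,0,0,0,0.2],
  [0,0,0,0,0,0,0.2],
  [0,0,0,0,0,0,0.2],
  [0,0,0,0,0,0,0.2],
  [0,0,0,0,0,0,0.2],
  [0,0,0,0,0,0,0.2],
])

```text
time: 19.23
tool_pos: [0.4295, -0.1594, 0.1253]
tool_rot: [-3.141, 0.351, 3.123]
contact_force: [-0.3, -1.3, 0.8]
opening: 0.024
grip_force: 34.9
```

```bash
python3 -c "
from h import *
axial(30)"
```

```text
t 20.73 F tool [-0.29 -0.41 -1.16] sd [0.52 0.48 0.49] tip [ 0.4569 -0.16    0.0505] height mm -3.19 rot [-3.1413  0.3511  3.1228]
```

```bash
python3 -c "
from cell import robot
print(robot.hand_in())"
```

```text
the job is handed in; nothing more can be done
None
```

I turned the clamp about 1.0 rad to roughly 1.08, lifted the probe out and handed in while holding it square on the sloping plate, with the tip about 4.2 mm in by force; I placed it in the ring by camera, where my estimates differed by 2–3 mm, and no verdict came back.

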